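# Secure a drawbar pin with a spring R-clip

### The arm

A 6-joint arm with a two-finger parallel gripper is mounted at the origin on a cart in front of the work surface, level with it; the furniture and walls round the work are solid. World frame = base frame: x ahead of the robot, y to its left, z up, the work surface at z = 0. Lengths are in mm, angles in rad, forces in N, time in s.
With the tool pointing down it reaches from about 300 to 850 mm from the base axis. Payload 4.2 kg.
Tool frame: the origin (TCP) lies midway between the tips of the shut fingers; the grasp point (between the pads) lies 19 mm behind it; z points along the fingers, x is the direction in which the jaws open and shut, and the axes are right-handed (so a half turn about z gives the same grasp; the last joint's range is limited). The gripper opens to 91 mm and grips with 3 to 60 N. Pads are 32 mm wide; open, the fingers measure 118 mm over their backs; the gripper's body (76 mm by 178 mm) begins 60 mm behind the grasp point.
Start: joints at [-1.176, 0.32, 1.565, -0, 1.257, -0.02], TCP at [231.734, -526.253, 213.976] pointing down, gripper open.
Joint ranges: [-3.11, 3.11], [-0.84, 2.01], [0.21, 2.61], [-1.34, 4.49], [0.05, 2.63], [-2.56, 2.56]. Speed limits (rad/s): [2.57, 2.57, 3.14, 3.14, 3.14, 3.14].

### API

Orientations are given as [roll, pitch, yaw] about the fixed x, y, z axes, in that order (R = Rz(yaw) Ry(pitch) Rx(roll)).
In Python, from workcell import r, eyes, nets gives the robot as it stands. The module is installed in compiled form; this text tells all that it offers.
- The arm moves only by the tool apply_moves, never from a script. Its argument "deltas" is a list of rows, each an object with "offset": the shift along the world's x, y, z in units of 30 mm (1.0 is 30 mm), a list of three; "spin": the turn about the world's z in units of 5 degrees (1.0 is 5 degrees). A call has 1 to 12 rows; each row shifts and turns the pose as measured when the row begins; what a row does not reach is not made up. A row lasts 1/10 s, in which the tool goes at most 50 mm and 8.59 degrees, less where a joint would pass 70% of its speed; a pose out of reach is approached as far as the arm can. A call is refused whole if a number of a shift passes 1 or a number of a turn 1, either way. A call with a gripper value outside its range is refused whole. "hand" is the closure, from 0 (fully open) to 1 (shut), set as the call begins (left out, the last holds). The fingers move at their own pace and stop on an object; "force" is the grip in N (left out, the last holds). Time passes only in rows, so rows that do not move let the fingers close. It gives the time, the measured TCP pose, the force and the opening at its end, in the units of the state.
- r.state(): the state, without advancing time (a new reading comes with each control period).
- eyes.snapshot(name): name is "side" or "top" or "wrist"; returns the picture (384x512x3 uint8, red, green, blue); there is no depth.
- eyes.camera_params(name): a dict with "camera_matrix" (3x3 intrinsics, pixels), "rvec" (rotation vector, rad) and "tvec" (3), from world to camera coordinates, as OpenCV has them. Camera axes: x right, y down, z forward; pixel columns grow to the right and rows downward; lengths in mm; the calibration is good to about 2 mm. The wrist camera is an equidistant fisheye: a pixel r from the principal point sees the ray r / f radians off the axis. A picture is of the moment at which its call begins: read the wrist's pose just before it. camera_params takes no time and is no camera call; for the wrist camera it gives the pose at the moment of the call.
- r.finish_job(): hands the job in, once; it reports no verdict.
Trained networks look in the newest picture that a camera, given by its name, has taken for a name from the list of things; names that differ only in an ending like _2 or _b are one class to them, and where a whole thing is asked for, a point or a joint stands for the part that bears it (a point fixed in the world has none). Each returns a list of dicts, best first, with "score" (0 to 1); they miss things now and then, are a little off and sometimes report something else, mostly with a low value. They report only what shows in the picture. A call takes as long as a camera call.
- nets.recognise(camera, label): "extent" ([left, top, right, bottom] in pixels, round what is visible of it).
- nets.silhouettes(camera, label): "pixels" (384x512 bool, what is visible of it) and "extent" ([left, top, right, bottom] in pixels, round what is visible of it).
- nets.tip_of(camera, label): "centre" ([column, row] in pixels: a listed point, or the origin of a listed thing).
The state is a dict: "time_s": time; "qpos": joint angles; "qvel": joint speeds; "effort": joint torques, N m; "position": TCP position; "orientation": TCP orientation; "contact_force": force on the tool from outside, world axes, zero at the start; "wrist_torque": the same for the moment, N m; "gripper_width": finger opening in mm.
Only numpy, scipy, OpenCV 4.12 (cv2) and the standard library are available. Lean on these libraries where they do the work, as an engineer would, in place of code of your own. Each camera call takes 0.05 s, during which the arm holds its last target. There are 200 camera calls.

### The job

Secure the drawbar coupling: push its hitch pin fully home so that the cross hole comes out past the lug, then take the R-clip from its rack and push its straight leg down through the hole until its bow springs over the pin, and let go, so that it stands upright there. The pin has rolled in its bore, so its hole leans over: feel the leg tip into the hole's mouth and use it to swing the hole upright, and never press on the coupling, pin or rack with more than about 30 N. Leave the other things on the bench where they are.

Things in the scene. Friction and masses are not known exactly. Their poses are not given: they have to be found in the camera images.
- coupling: Blue drawbar coupling fixed to the bench: base plate 90 x 74 x 8 mm, two upright lugs (y = -27 to -15 and 15 to 27 mm, 40 mm wide in x, top 80 mm high), a dark steel tongue between them reaching 71 mm to +x (top 78 mm). Origin: centre of its underside; z up. The steel hitch pin lies along its y axis, 60 mm above the bench: head on the +y side, cross-drilled end on the -y side.
- hole (a point): Where the centre of the cross hole comes to lie when the pin is home: on the pin's axis, 45 mm to -y of the coupling's origin, 18 mm outside the lug. Fixed to the coupling, with its axes; it does not slide or roll with the pin. The pin is 22 mm in diameter and ends 16 mm further to -y. The cross hole is 9 mm wide, with bevelled mouths, and goes right through the axis.
- pin_top (a point): Top of the pin straight above hole (11 mm), fixed to the coupling. The shank rolls about its axis (friction 0.035 N m) and is left so that the hole's mouth leans 0.55 to 0.82 rad towards -x (not measured): 6 to 8 mm to -x of this point. Upright, it lets the leg through: a leg tip let some 7 mm into the mouth and moved level to +x, to above the axis, swings it upright with 3 to 6 N.
- pin_head (a point): Centre of the outer (+y) face of the pin's round steel head, 34 mm in diameter and 10 mm thick, 60 mm above the bench, with the coupling's axes.
- pin (a joint): How far the pin is drawn out of the coupling towards +y, m: 0 = home, with the head against the lug (a hard stop); at the start 0.024 to 0.034. It slides with about 4 N of friction, is pushed at its head towards -y, and stays where it is left.
- clip_head (a point): Centre of the double coil at the top of the brass-coloured R-clip, 30 mm in diameter in the clip's x-z plane, 13 mm thick along its y axis (grasp it across this thickness from above). In the rack it is 98 mm above the bench, its underside resting on the rack. Same axes as clip. When seated on the pin it is 43 mm above the pin's axis.
- clip: The same R-clip as a whole, 80 g. Origin on the straight leg, level with the coil's underside; z up along the leg. The leg, 6 mm wire with a round tip, is 12 mm to -x of the coil's centre and ends 85 mm below it. The bow, also 6 mm wire, hangs on the +x side of the leg, reaches 68 mm below the coil's centre and 8 mm to its +x side. It may be put in either way round (bow to +x or -x).
- clip_tip (a point): End of the straight leg of the R-clip, at the middle of the wire, with the clip's axes. When the clip is seated it is 42 mm below the pin's axis.
- bow (a joint): How far the bow is sprung open, rad: 0 = relaxed, growing as it is spread. It meets the pin when the leg tip is about 21 mm below the pin's axis, spreads to about 0.07 as it passes the pin's sides under a push of up to about 10 N, and springs back to near 0 at the seated depth, where its shoulder meets the top of the pin and the push rises steeply.
- rack: Dark wooden clip rack fixed to the bench, 64 mm (x) x 76 mm (y) x 83 mm high, with two slots 29 x 8.5 mm, 78 mm deep, 18 mm to either side of its middle; the clip stands in the +y slot, the other is empty. Origin: centre of its underside, z up. The clip must be lifted 73 mm to clear the slot.
- nail_jar: Glass jar with a tan lid, 63 mm wide, 76 mm high; leave it alone. Origin at its underside.
- glue_pot: Brown tapered glue pot, 70 mm wide, 62 mm high; leave it alone. Origin at its underside.
- wood_wedge: Wooden wedge 44 x 93 x 14 mm; leave it alone. Origin at its underside.

How it is judged:
By the outcome, as a careful person would: the job done as asked, in the order asked, and still so for the second after the job is handed in, with the robot touching nothing.
It also fails if it takes over 66 s, if anything falls off the work surface, if the arm or the gripper's body presses on something with over 40 N, if the wrist force passes 120 N, or if a joint passes its speed limit or range.

## Working session

There is one attempt and no reset: what is moved stays moved. The work goes in short steps, Python scripts to look and compute and a tool call to move; the robot and the scene stay as the last step left them, time stands still between calls to the robot, and variables do not carry over. Pictures are saved under pics/ and viewed, about 8 in all and at most 12, crops included, and the job is handed in when it is done.

Besides the shell and the picture viewer there is one more tool, called after "Call:" as a command line: name --argument value ..., lists and objects as JSON in quotes. apply_moves: Moves the arm, as the interface text tells. Its arguments: {"type":"object","properties":{"deltas":{"type":"array"},"hand":{"type":"number"},"force":{"type":"number"}},"required":["deltas"]}

```bash
mkdir -p pics; cat > h.py <<'E'
import numpy as np, cv2
from workcell import r, eyes, nets
from scipy.optimize import least_squares
def cam(n):
    p=eyes.camera_params(n); K=np.array(p["camera_matrix"],float); R=cv2.Rodrigues(np.array(p["rvec"],float))[0]
    return n,K,R,np.array(p["tvec"],float).ravel()
def ray(c,uv):
    n,K,R,t=c; a=np.array([(uv[0]-K[0,2])/K[0,0],(uv[1]-K[1,2])/K[1,1]])
    if n=="wrist":
        th=np.linalg.norm(a); d=np.r_[a/max(th,1e-9)*np.sin(th),np.cos(th)]
    else: d=np.r_[a,1]; d/=np.linalg.norm(d)
    return -R.T@t, R.T@d
def atz(c,uv,z):
    o,d=ray(c,uv); return o+d*(z-o[2])/d[2]
def tri(obs):
    A=np.zeros((3,3));b=np.zeros(3);rs=[ray(*x) for x in obs]
    for o,d in rs:
        P=np.eye(3)-np.outer(d,d);A+=P;b+=P@o
    X=np.linalg.solve(A,b); return X,[float(np.linalg.norm((np.eye(3)-np.outer(d,d))@(X-o))) for o,d in rs]
def proj(c,X):
    n,K,R,t=c; q=R@np.asarray(X,float)+t
    if n=="wrist":
        th=np.arctan2(np.hypot(q[0],q[1]),q[2]); a=q[:2]/max(np.hypot(q[0],q[1]),1e-9)*th
    else: a=q[:2]/q[2]
    return np.array([K[0,0]*a[0]+K[0,2],K[1,1]*a[1]+K[1,2]])
def save(n,name,crop=None,s=1):
    im=eyes.snapshot(n)
    o=im if crop is None else im[crop[1]:crop[3],crop[0]:crop[2]]
    cv2.imwrite("pics/"+name,cv2.resize(o,None,fx=s,fy=s,interpolation=cv2.INTER_CUBIC)[:,:,::-1]); return im
E
cat > a.py <<'E'
from h import *
np.set_printoptions(precision=1,suppress=True)
ims=[eyes.snapshot(n) for n in("side","top")]
cv2.imwrite("pics/a.png",cv2.resize(np.vstack(ims),(512*600//768*1,600))[:,:,::-1]) if 0 else [cv2.imwrite(f"pics/a_{n}.png",i[:,:,::-1]) for n,i in zip(("side","top"),ims)]
C={n:cam(n) for n in("side","top")}
for l in "coupling hole pin_top pin_head clip_head clip clip_tip rack nail_jar glue_pot wood_wedge".split():
    o={n:nets.tip_of(n,l) for n in C}
    print(l,{n:[(np.round(q["centre"],1).tolist(),round(q["score"],2)) for q in v[:2]] for n,v in o.items()})
    if all(o.values()): print("   ",*tri([(C[n],o[n][0]["centre"]) for n in C]))
s=r.state();print({k:np.round(s[k],3) for k in("time_s","position","orientation","contact_force","gripper_width")})
print({n:ray(C[n],(256,192)) for n in C})
E
python3 a.py
```

```text
coupling {'side': [([288.1, 225.7], 0.97)], 'top': [([267.2, 211.6], 0.81)]}
    [538.2  -9.8  -6.4] [4.273824224204088, 4.273824224204032]
hole {'side': [([283.1, 193.9], 0.61)], 'top': [([279.4, 206.8], 0.86)]}
    [554.6 -42.2  70.7] [1.5925398282882035, 1.5925398282883092]
pin_top {'side': [([286.4, 193.6], 0.88), ([230.6, 212.0], 0.44)], 'top': [([281.1, 205.0], 0.92)]}
    [553.5 -48.3  70. ] [5.081673419026056, 5.081673419026103]
pin_head {'side': [([288.7, 213.8], 0.6)], 'top': [([242.5, 217.5], 0.53)]}
    [519.7  67.5  64.2] [0.06274739400658244, 0.06274739400642616]
clip_head {'side': [([266.8, 259.3], 0.73)], 'top': [([142.2, 222.9], 0.59)]}
    [502.2 358.1 101.1] [3.773874854825996, 3.7738748548260106]
clip {'side': [([275.2, 268.2], 0.54)], 'top': [([142.3, 223.6], 0.58)]}
    [493.2 359.9  85.5] [3.6892385451582745, 3.6892385451584597]
clip_tip {'side': [], 'top': []}
rack {'side': [([270.0, 301.4], 0.87)], 'top': [([160.1, 220.4], 0.85)]}
    [507.8 327.5 -12.4] [2.471239825236053, 2.4712398252360916]
nail_jar {'side': [([225.2, 251.1], 0.6), ([282.6, 195.7], 0.44)], 'top': [([209.2, 178.0], 0.6)]}
    [647.4 176.   -0.3] [1.736118108746799, 1.736118108746892]
glue_pot {'side': [([230.2, 210.8], 0.87)], 'top': [([283.9, 157.5], 0.82)]}
    [714.5 -61.   -5.4] [1.6240107324471136, 1.624010732447246]
wood_wedge {'side': [([281.3, 196.6], 0.66)], 'top': [([355.3, 222.2], 0.59)]}
    [ 560.5 -285.5  -34.2] [47.580225713610155, 47.58022571361012]
{'time_s': np.float64(1.2), 'position': array([ 231.7, -526.3,  214. ]), 'orientation': array([-3.1, -0. , -1.2]), 'contact_force': array([ 0.2, -1. ,  0.5]), 'gripper_width': np.float64(91.331)}
{'side': (array([ 341.7, 1069.2,  523.5]), array([ 0.2, -0.9, -0.4])), 'top': (array([ 462.1,   49.3, 1424.8]), array([ 0.1, -0. , -1. ]))}
```

```bash
python3 - <<'E'
import cv2,numpy as np
a=cv2.imread("pics/a_side.png")[140:340,180:340];b=cv2.imread("pics/a_top.png")[130:270,110:390]
b=cv2.resize(b,None,fx=2.8,fy=2.8);a=cv2.resize(a,None,fx=2.4,fy=2.4)
c=np.zeros((600,800,3),np.uint8);
a=cv2.resize(a,(320,400));b=cv2.resize(b,(480,240));c[:400,:320]=a;c[:240,320:]=b
t=cv2.imread("pics/a_top.png")[190:250,215:335];c[250:480,340:800]=cv2.resize(t,(460,230));cv2.imwrite("pics/a1.png",c)
E
```

```text
(no output)
```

View pics/a1.png

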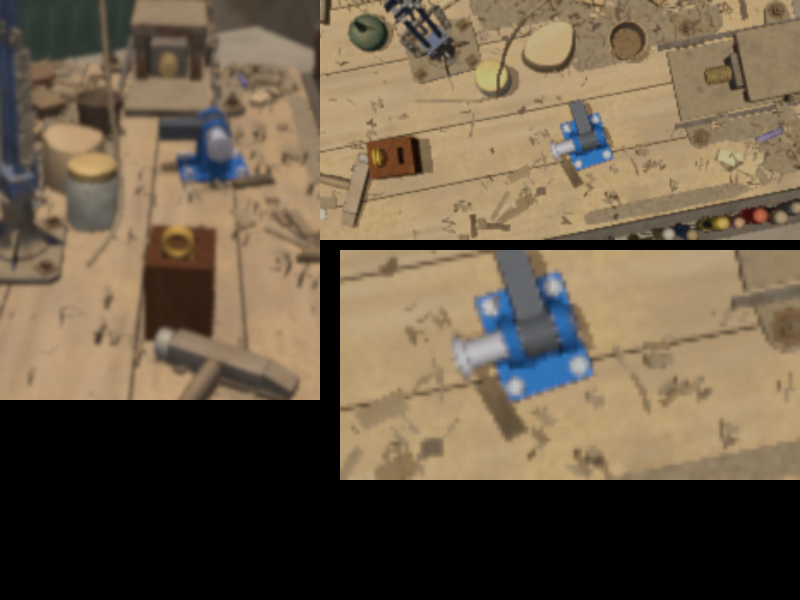

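The picture shows the blue coupling with its pin head at left (top view, crop about 465,355; full frame about 242,217). It also shows the brown rack with the brass clip at full-frame (142,223), and the jar and glue pot behind. I'll move in for a wrist view.

```bash
python3 - <<'E'
from h import *
c=cam("wrist");s=r.state();print(s["position"],s["orientation"],ray(c,c[1][:2,2]),c[1])
E
```

```text
[ 231.72199538 -526.25684611  213.96618642] [-3.14158325e+00 -5.85796593e-05 -1.15603220e+00] (array([ 302.86620765, -495.44491726,  385.05736359]), array([-0.25179597, -0.11003743, -0.96150432])) [[297.31863964   0.         251.95636669]
 [  0.         297.31863964 190.92910378]
 [  0.           0.           1.        ]]
```

Call:
apply_moves --deltas '[{"offset":[0.5,0.85,0.2]},{"offset":[0.5,0.85,0.2]},{"offset":[0.5,0.85,0.2]},{"offset":[0.5,0.85,0]},{"offset":[0.5,0.85,0]},{"offset":[0.5,0.85,0]},{"offset":[0.5,0.85,0]},{"offset":[0.5,0.85,0]},{"offset":[0.5,0.85,0]},{"offset":[0.5,0.85,0]},{"offset":[0.5,0.85,0]},{"offset":[0.5,0.85,0]}]' --hand 1 --force 30

```text
invalid input
```

Call:
apply_moves --deltas '[{"offset":[0.5,0.85,0.2],"spin":0},{"offset":[0.5,0.85,0.2],"spin":0},{"offset":[0.5,0.85,0.2],"spin":0},{"offset":[0.5,0.85,0],"spin":0},{"offset":[0.5,0.85,0],"spin":0},{"offset":[0.5,0.85,0],"spin":0},{"offset":[0.5,0.85,0],"spin":0},{"offset":[0.5,0.85,0],"spin":0},{"offset":[0.5,0.85,0],"spin":0},{"offset":[0.5,0.85,0],"spin":0},{"offset":[0.5,0.85,0],"spin":0},{"offset":[0.5,0.85,0],"spin":0}]' --hand 1 --force 30

```text
time_s: 2.4
position: [415.6, -211.5, 233.1]
orientation: [-3.14, -0.004, -1.164]
contact_force: [-0.6, 0.4, 0.4]
gripper_width: 0.5
```

Call:
apply_moves --deltas '[{"offset":[0.2,0.85,0],"spin":-0.2},{"offset":[0.2,0.85,0],"spin":-0.2},{"offset":[0.2,0.85,0],"spin":-0.2},{"offset":[0.2,0.85,0],"spin":-0.2},{"offset":[0.2,0.85,0],"spin":-0.2},{"offset":[0.2,0.85,0],"spin":0},{"offset":[0.2,0.85,0],"spin":0},{"offset":[0.2,0.85,0],"spin":0},{"offset":[0.2,0.85,0],"spin":0},{"offset":[0,0,0],"spin":0}]'

```text
time_s: 3.4
position: [472.9, 30.4, 234.4]
orientation: [-3.136, -0.005, -1.251]
contact_force: [-0.4, -0.2, 1.1]
gripper_width: 0.8
```

```bash
cat > w.py <<'E'
from h import *
import sys
np.set_printoptions(precision=1,suppress=True)
c=cam("wrist");im=save("wrist",sys.argv[1]+".png")
s=r.state();print(s["position"],s["orientation"],s["time_s"],s["contact_force"])
Z=dict(zip("coupling hole pin_top pin_head clip_head clip_tip rack".split(),(0,60,71,60,98,13,0)))
for l in sys.argv[2:]:
    for q in nets.tip_of("wrist",l)[:2]: print(l,np.array(q["centre"]),round(q["score"],2),atz(c,q["centre"],Z[l]))
E
python3 w.py w1 coupling hole pin_top pin_head clip_head rack
```

```text
[472.4  29.2 234.3] [-3.1 -0.  -1.3] 3.45 [-0.2  0.2 -0.4]
coupling [287.3 125.8] 0.77 [540.9   0.8   0. ]
coupling [334.1 130.3] 0.61 [557.6 -63.7   0. ]
hole [334.9 128.1] 0.88 [558.6 -46.1  60. ]
pin_head [234.7 130.2] 0.87 [517.2  65.   60. ]
clip_head [17.3 84.1] 0.82 [504.6 356.6  98. ]
rack [194.7  14. ] 0.72 [652.8 171.5   0. ]
rack [69.9 87. ] 0.55 [507.3 333.1   0. ]
```

View pics/w1.png

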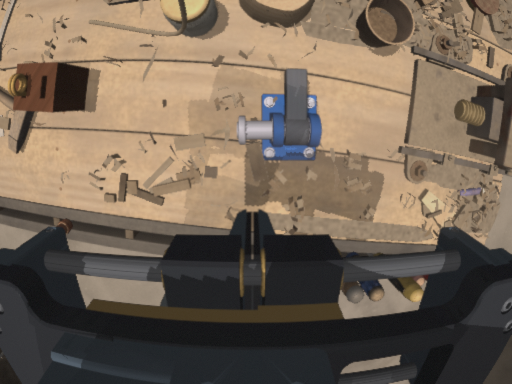

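The wrist view shows the coupling at about (291,127), its pin head face at (240,130) and the rack at (50,87). I'll refine the coupling pose with an outline fit.

```bash
cat > fit.py <<'E'
from h import *
from scipy.optimize import minimize
import sys
def box(x0,x1,y0,y1,z0,z1): return np.array([[x,y,z] for x in(x0,x1) for y in(y0,y1) for z in(z0,z1)],float)
def cyl(y0,y1,z,rad): return np.array([[rad*np.sin(a),y,z+rad*np.cos(a)] for a in np.linspace(0,6.28,24) for y in(y0,y1)])
def lug(a,b): return np.vstack([box(-20,20,a,b,0,60),cyl(a,b,60,20)])
PARTS=[box(-45,45,-37,37,0,8),lug(-27,-15),lug(15,27)]
def render(c,p,parts,S=4,off=(0,0),shape=None):
    x,y,w=p;R=np.array([[np.cos(w),-np.sin(w),0],[np.sin(w),np.cos(w),0],[0,0,1]])
    m=np.zeros(shape,np.uint8)
    for P in parts:
        q=np.array([proj(c,R@v+[x,y,0]) for v in P]); q=((q-off+.5)*S-.5)
        cv2.fillConvexPoly(m,cv2.convexHull(q.astype(np.float32)).round().astype(int),1)
    return m
def fit(c,mask,p0,parts,ext,S=4):
    x0,y0,x1,y1=ext; sub=cv2.resize(mask[y0:y1,x0:x1].astype(np.uint8),None,fx=S,fy=S,interpolation=cv2.INTER_LINEAR)
    f=lambda d:-(lambda m:(m&sub).sum()/(m|sub).sum())(render(c,(p0[0]+d[0],p0[1]+d[1],p0[2]+d[2]/50),parts,S,(x0,y0),sub.shape))
    b=minimize(f,[0,0,0],method="Nelder-Mead",options=dict(initial_simplex=[[6,6,4],[-6,6,-4],[6,-6,-4],[-6,-6,4]],xatol=.05,fatol=1e-5))
    return np.array(p0)+b.x/[1,1,50],b.fun
if __name__=="__main__":
    name=sys.argv[1];p0=[float(v) for v in sys.argv[2:5]]
    np.set_printoptions(precision=3,suppress=True)
    c=cam("wrist")
    im=cv2.imread(f"pics/{name}.png");h=cv2.cvtColor(im,cv2.COLOR_BGR2HSV)
    ctr=proj(c,[p0[0],p0[1],30]);q=nets.silhouettes("wrist","coupling")
    for s in q[:2]: print(s["score"],s["extent"],s["pixels"].sum())
    e=np.array(q[0]["extent"]).astype(int);e=np.r_[e[:2]-15,e[2:]+15]
    blue=(h[...,0]>98)&(h[...,0]<125)&(h[...,1]>130)&(h[...,2]>40)
    print("blue",blue[e[1]:e[3],e[0]:e[2]].sum())
    T=box(0,71,-14,14,50,78)
    for nm,m,parts in(("net",q[0]["pixels"],PARTS+[T]),):
        p,v=fit(c,m,p0,parts,e);print(nm,p,v)
    k=cv2.morphologyEx(blue.astype(np.uint8),cv2.MORPH_CLOSE,np.ones((15,15)))
    # rectangle approx: base only
    o=im[e[1]:e[3],e[0]:e[2]].copy();o=cv2.resize(o,None,fx=4,fy=4)
    m=render(c,p,PARTS+[T],4,e[:2],o.shape[:2]);cs,_=cv2.findContours(m,0,1);cv2.drawContours(o,cs,-1,(0,0,255),1)
    cv2.imwrite(f"pics/{name}_fit.png",o)
E
python3 fit.py w1 541 0 0.33
```

```text
0.59 [238.5, 67.2, 320.2, 159.3] 4906
blue 832
net [538.856  -4.991   0.323] -0.8513382502730497
```

View pics/w1_fit.png

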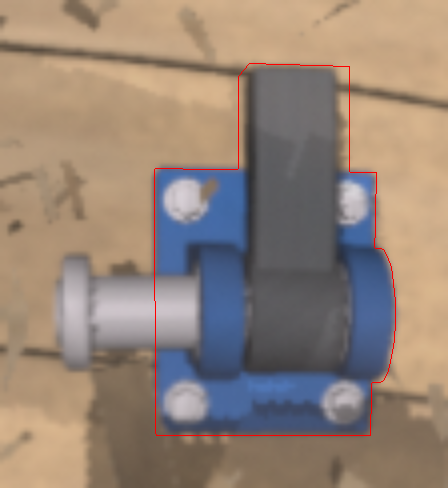

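The fit outline matches the base, tongue and lugs, giving the coupling at (539,-5) with yaw 0.323 and the pin out about 34 mm. I'll approach the head from its +y side.

Call:
apply_moves --deltas '[{"offset":[0.38,0.65,-0.5],"spin":0},{"offset":[0.38,0.65,-0.6],"spin":0},{"offset":[0.38,0.65,-0.8],"spin":0},{"offset":[0,0,-1],"spin":0},{"offset":[0,0,-1],"spin":0},{"offset":[0,0,-1],"spin":0},{"offset":[0,0,-0.7],"spin":0},{"offset":[0,0,0],"spin":0}]'

```text
time_s: 4.6
position: [509.2, 83.6, 63.0]
orientation: [-3.129, -0.009, -1.263]
contact_force: [-0.2, 0.1, -0.6]
gripper_width: 0.6
```

Call:
apply_moves --deltas '[{"offset":[0,0,-0.55],"spin":0.2},{"offset":[0.1,-0.28,0],"spin":0},{"offset":[0.1,-0.28,0],"spin":0},{"offset":[0.1,-0.28,0],"spin":0},{"offset":[0.06,-0.19,0],"spin":0},{"offset":[0.06,-0.19,0],"spin":0}]'

```text
time_s: 5.2
position: [523.6, 46.6, 50.9]
orientation: [-3.125, -0.002, -1.252]
contact_force: [-1.0, 5.0, -3.1]
gripper_width: 0.1
```

Call:
apply_moves --deltas '[{"offset":[0.03,-0.1,0],"spin":0},{"offset":[0.03,-0.1,0],"spin":0}]'

```text
time_s: 5.4
position: [524.6, 43.5, 51.8]
orientation: [-3.124, 0.007, -1.259]
contact_force: [-3.5, 24.6, -8.2]
gripper_width: 0.6
```

Call:
apply_moves --deltas '[{"offset":[0.03,-0.1,0],"spin":0}]'

```text
time_s: 5.5
position: [524.6, 43.7, 51.8]
orientation: [-3.124, 0.014, -1.263]
contact_force: [-1.3, 18.1, -5.8]
gripper_width: 0.3
```

The force jumped at y' = 50.6 (50.5 expected), so the pin is home. I'll back off, rise and go towards the rack.

Call:
apply_moves --deltas '[{"offset":[-0.1,0.3,0],"spin":0},{"offset":[-0.2,0.6,0.3],"spin":0},{"offset":[-0.1,0.8,0.9],"spin":0},{"offset":[-0.1,0.9,1],"spin":0},{"offset":[-0.1,0.9,1],"spin":0},{"offset":[-0.1,0.9,1],"spin":0},{"offset":[-0.1,0.9,1],"spin":0},{"offset":[-0.2,0.9,0.5],"spin":0},{"offset":[-0.2,0.5,0],"spin":0},{"offset":[0,0,0],"spin":0}]' --hand 0.62

```text
time_s: 6.5
position: [495.1, 246.4, 243.0]
orientation: [-3.095, 0.003, -1.266]
contact_force: [-0.3, 0.4, -0.8]
gripper_width: 34.8
```

```bash
python3 w.py w2 hole pin_top pin_head clip_head rack
```

```text
[495.6 245.6 243.1] [-3.1  0.  -1.3] 6.55 [ 0.7 -0.1  0.6]
pin_top [454.1 199.6] 0.67 [558.5 -36.9  71. ]
pin_head [405.2 203.5] 0.8 [527.4  36.6  60. ]
clip_head [163.2 150.9] 0.57 [503.3 352.5  98. ]
```

View pics/w2.png

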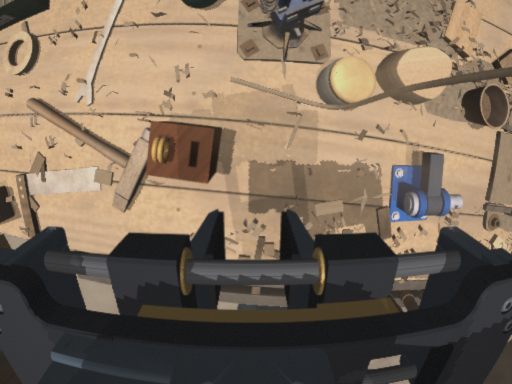

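The pin head now sits against the lug with the drilled end showing past the other lug (about 455,200). The rack is at (185,150) with the clip coil at (161,150). I'll fit the rack pose.

```bash
cat > rk.py <<'E'
from fit import *
np.set_printoptions(precision=3,suppress=True)
import sys
name=sys.argv[1];c=cam("wrist");q=nets.silhouettes("wrist","rack");s=q[0];print(s["score"],s["extent"])
e=np.array(s["extent"]).astype(int);e=np.r_[np.maximum(e[:2]-15,0),e[2:]+15]
im=cv2.imread(f"pics/{name}.png");m=s["pixels"].astype(np.uint8)
B=[box(-32,32,-38,38,0,83)]
p,v=fit(c,m,[508,333,.2],B,e);print(p,v)
w=p[2];R=np.array([[np.cos(w),-np.sin(w)],[np.sin(w),np.cos(w)]]);print("slot",p[:2]+R@[0,18])
o=cv2.resize(im[e[1]:e[3],e[0]:e[2]],None,fx=4,fy=4)
for P in (B,[box(-14.5,14.5,13.75,22.25,83,83)],[box(-14.5,14.5,-22.25,-13.75,83,83)],):
    cs,_=cv2.findContours(render(c,p,P,4,e[:2],o.shape[:2]),0,1);cv2.drawContours(o,cs,-1,(0,255,0),1)
for l in("clip_head","clip"):
    for k in nets.silhouettes("wrist",l)[:1]: 
        print(l,k["score"],k["extent"]); cs,_=cv2.findContours(cv2.resize(k["pixels"][e[1]:e[3],e[0]:e[2]].astype(np.uint8),None,fx=4,fy=4),0,1);cv2.drawContours(o,cs,-1,(255,0,0),1)
        ys,xs=np.nonzero(k["pixels"]);print(atz(c,(xs.mean(),ys.mean()),98))
cv2.imwrite(f"pics/{name}_rk.png",o)
E
python3 rk.py w2
```

```text
0.8 [146.7, 121.2, 221.9, 185.2]
[503.95  335.373   0.162] -0.8666553501435141
slot [501.045 353.137]
clip_head 0.9 [150.5, 138.4, 170.6, 162.1]
[504.054 353.774  98.   ]
clip 0.57 [152.9, 136.0, 165.2, 162.9]
[504.054 353.598  98.   ]
```

View pics/w2_rk.png

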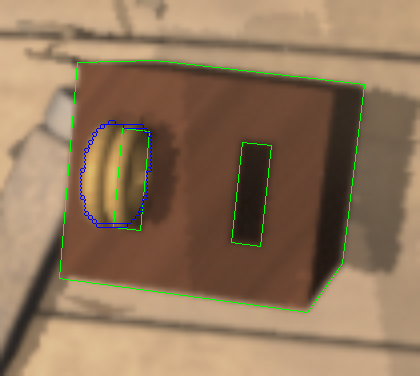

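The outline and empty slot match, putting the clip slot at (501,353) with yaw 0.162 and the coil at about (503.5,353.5). I'll go above the clip.

Call:
apply_moves --deltas '[{"offset":[0.05,0.8,-0.3],"spin":-0.4},{"offset":[0.05,0.8,-0.6],"spin":-0.4},{"offset":[0.05,0.8,-0.7],"spin":-0.4},{"offset":[0.05,0.8,-0.7],"spin":-0.3},{"offset":[0,0.2,-0.5],"spin":0},{"offset":[0,0,-0.2],"spin":0},{"offset":[0,0,0],"spin":0}]'

```text
time_s: 7.65
position: [502.7, 347.1, 146.7]
orientation: [-3.099, 0.0, -1.41]
contact_force: [0.7, -0.4, -0.0]
gripper_width: 34.9
```

Call:
apply_moves --deltas '[{"offset":[0.05,0.2,-0.3],"spin":0},{"offset":[0,0,-0.3],"spin":0},{"offset":[0,0,0],"spin":0}]'

```text
time_s: 7.95
position: [505.5, 352.5, 129.2]
orientation: [-3.096, 0.001, -1.412]
contact_force: [0.9, -0.0, 0.4]
gripper_width: 34.6
```

```bash
python3 w.py w3 clip_head; python3 rk.py w3; python3 - <<'E'
import cv2,numpy as np
a=cv2.imread("pics/w3.png")[90:300,120:400];cv2.imwrite("pics/w3c.png",cv2.resize(a,None,fx=2.5,fy=2.5))
E
```

```text
[505.9 352.8 129.9] [-3.1  0.  -1.4] 8.0 [-0.2  0.1 -0.5]
clip_head [247.6 222.2] 0.57 [502.5 354.9  98. ]
0.78 [223.3, 160.9, 316.1, 255.1]
[505.301 338.298   0.186] -0.7464644558020676
slot [501.964 355.986]
clip_head 0.69 [235.9, 198.8, 258.7, 239.3]
[504.912 357.305  98.   ]
clip 0.75 [236.9, 198.8, 252.2, 244.4]
[504.978 357.252  98.   ]
```

View pics/w3c.png

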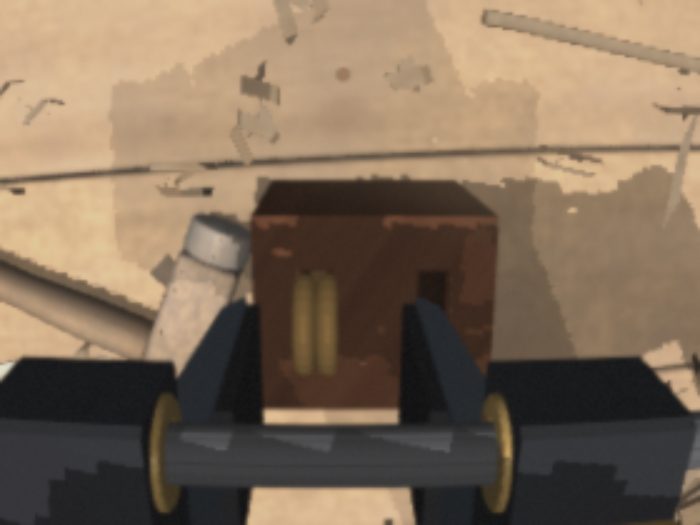

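The crop shows the coil between the open fingers, about 3 mm to +y of centre and square to the jaws. I'll correct and descend.

Call:
apply_moves --deltas '[{"offset":[-0.03,0.1,-0.4],"spin":0},{"offset":[0,0,-0.5],"spin":0},{"offset":[0,0,-0.4],"spin":0},{"offset":[0,0,0],"spin":0}]'

```text
time_s: 8.6
position: [505.3, 356.8, 90.0]
orientation: [-3.092, 0.004, -1.412]
contact_force: [0.2, -0.2, 0.3]
gripper_width: 34.8
```

Call:
apply_moves --deltas '[{"offset":[0,-0.02,-0.1],"spin":0},{"offset":[0,0,0],"spin":0},{"offset":[0,0,0],"spin":0},{"offset":[0,0,0],"spin":0},{"offset":[0,0,0],"spin":0}]' --hand 1 --force 8

```text
time_s: 9.1
position: [505.7, 356.7, 87.3]
orientation: [-3.091, 0.004, -1.412]
contact_force: [-0.3, -0.9, -0.6]
gripper_width: 12.7
```

Call:
apply_moves --deltas '[{"offset":[0,0,0],"spin":0},{"offset":[0,0,0],"spin":0},{"offset":[0,0,0.3],"spin":0},{"offset":[0,0,0.4],"spin":0},{"offset":[0,0,0.5],"spin":0},{"offset":[0,0,0.5],"spin":0},{"offset":[0,0,0.5],"spin":0},{"offset":[0,0,0.4],"spin":0},{"offset":[0,0,0.3],"spin":0},{"offset":[0,0,0],"spin":0}]' --hand 1 --force 45

```text
time_s: 10.1
position: [506.4, 357.1, 184.6]
orientation: [-3.085, 0.007, -1.412]
contact_force: [1.0, 0.1, -0.6]
gripper_width: 12.4
```

The clip is out. I'll carry it over the pin and turn it to the coupling's yaw.

Call:
apply_moves --deltas '[{"offset":[0.05,-0.4,0.05],"spin":0.2},{"offset":[0.1,-0.8,0],"spin":0.2},{"offset":[0.1,-0.9,0],"spin":0.2},{"offset":[0.1,-0.9,0],"spin":0.2},{"offset":[0.1,-0.9,0],"spin":0.2},{"offset":[0.1,-0.9,0],"spin":0.2},{"offset":[0.1,-0.9,0],"spin":0.2},{"offset":[0.1,-0.9,0],"spin":0.2},{"offset":[0.1,-0.9,0],"spin":0.2},{"offset":[0.1,-0.9,0],"spin":0.2},{"offset":[0.1,-0.9,0],"spin":0},{"offset":[0.1,-0.7,0],"spin":0}]'

```text
time_s: 11.3
position: [536.3, 47.5, 180.0]
orientation: [-3.098, 0.008, -1.224]
contact_force: [-0.1, -0.3, -0.4]
gripper_width: 12.2
```

Call:
apply_moves --deltas '[{"offset":[0.15,-0.6,0],"spin":0},{"offset":[0.15,-0.6,0],"spin":0},{"offset":[0.1,-0.4,0],"spin":0},{"offset":[0,0,0],"spin":0}]'

```text
time_s: 11.7
position: [547.2, -5.2, 177.9]
orientation: [-3.102, 0.009, -1.228]
contact_force: [0.1, -0.2, -0.5]
gripper_width: 12.6
```

Call:
apply_moves --deltas '[{"offset":[0.1,-0.4,0.1],"spin":-0.2},{"offset":[0.15,-0.5,0.1],"spin":0},{"offset":[0.1,-0.35,0],"spin":0},{"offset":[0,0,0],"spin":0}]'

```text
time_s: 12.1
position: [558.3, -44.2, 184.2]
orientation: [-3.103, 0.009, -1.245]
contact_force: [0.3, 1.2, -0.6]
gripper_width: 12.4
```

```bash
python3 w.py w4 hole pin_top clip_head clip_tip; python3 - <<'E'
from h import *
np.set_printoptions(precision=1,suppress=True)
ims={}
O={}
for n in("side","top"):
    ims[n]=save(n,f"b_{n}.png");c=cam(n)
    for l in("clip_head","clip_tip","pin_top","hole"):
        for q in nets.tip_of(n,l)[:1]: print(n,l,q["centre"],round(q["score"],2)); O.setdefault(l,[]).append((c,q["centre"]))
for l,o in O.items():
    if len(o)==2: print(l,*tri(o))
s=cv2.resize(ims["side"][130:240,230:350],None,fx=2.9,fy=2.9,interpolation=2);t=cv2.resize(ims["top"][170:250,225:325],None,fx=3.2,fy=3.2,interpolation=2)
w=cv2.resize(cv2.imread("pics/w4.png")[90:290,130:380][:,:,::-1],None,fx=1.7,fy=1.7)
C=np.zeros((600,800,3),np.uint8);C[:s.shape[0],:s.shape[1]]=s;C[320:320+t.shape[0],:t.shape[1]]=t;C[:w.shape[0],360:360+w.shape[1]]=w
cv2.imwrite("pics/b.png",C[:,:,::-1])
E
```

```text
[558.1 -43.7 184.2] [-3.1  0.  -1.2] 12.15 [ 0.3 -0.3 -1.3]
hole [251.9 192.7] 0.7 [554.4 -44.5  60. ]
pin_top [248.1 196.1] 0.61 [552.5 -41.3  71. ]
clip_tip [251.6 217.9] 0.9 [512.8 -57.7  13. ]
side clip_head [283.9, 147.3] 0.67
side clip_tip [286.8, 180.4] 0.7
side pin_top [285.4, 195.3] 0.92
side hole [281.2, 194.0] 0.76
```

View pics/b.png

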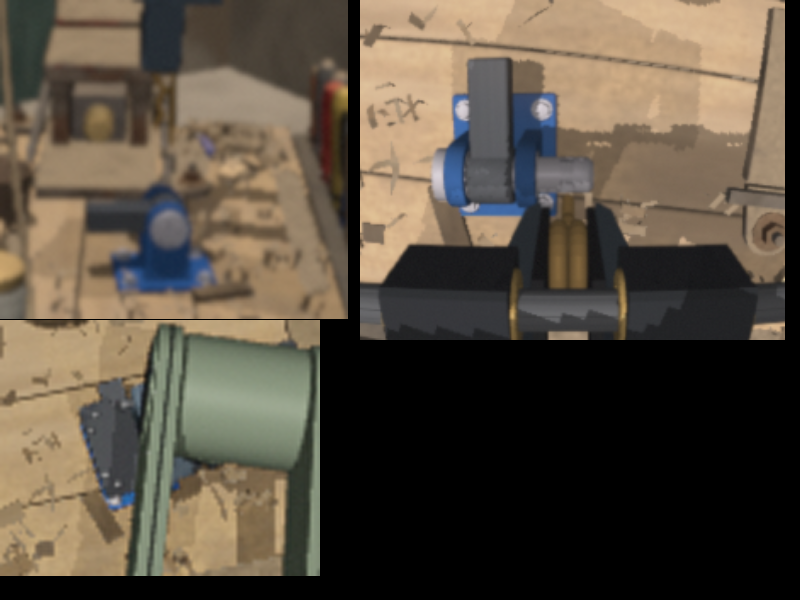

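The composite shows the clip hanging in the jaws over the drilled pin end (wrist crop about 568,200), and the hammer undisturbed. I'll check which side the leg is on and find the hole's mouth.

```bash
python3 - <<'E'
from h import *
np.set_printoptions(precision=1,suppress=True)
a=np.array([.948,.317]);coil=np.array([557,-44.])
for n in("side","wrist"):
    c=cam(n)
    for nm,dx,z in(("coil",0,195),("tip if leg -x",-12,110),("bow if leg -x",8,127),("tip if leg +x",12,110),("bow if leg +x",-8,127)):
        print(n,nm,proj(c,np.r_[coil+dx*a,z]))
    for nm,y,z in(("pin_top",-45,71),("pin end top",-61,71)): print(n,nm,proj(c,np.r_[np.array([538.9,-5])+y*np.array([-.317,.948]),z]))
w=cv2.imread("pics/w4.png")[150:260,205:315];s=cv2.imread("pics/b_side.png")[130:220,250:330]
C=np.hstack([cv2.resize(w,(440,440),interpolation=2),cv2.resize(s,(360,440),interpolation=2)]);cv2.imwrite("pics/b2.png",C)
E
```

```text
side coil [284.2 149.2]
side tip if leg -x [287.8 179.8]
side bow if leg -x [280.5 174. ]
side tip if leg +x [278.9 180. ]
side bow if leg +x [286.5 173.9]
side pin_top [284.6 193.2]
side pin end top [283.9 191. ]
wrist coil [252.6 243.2]
wrist tip if leg -x [253.4 216.7]
wrist bow if leg -x [253.4 199.9]
wrist tip if leg +x [253.5 190.1]
wrist bow if leg +x [253.3 218.7]
wrist pin_top [255.9 197.3]
wrist pin end top [271.9 197.4]
```

View pics/b2.png

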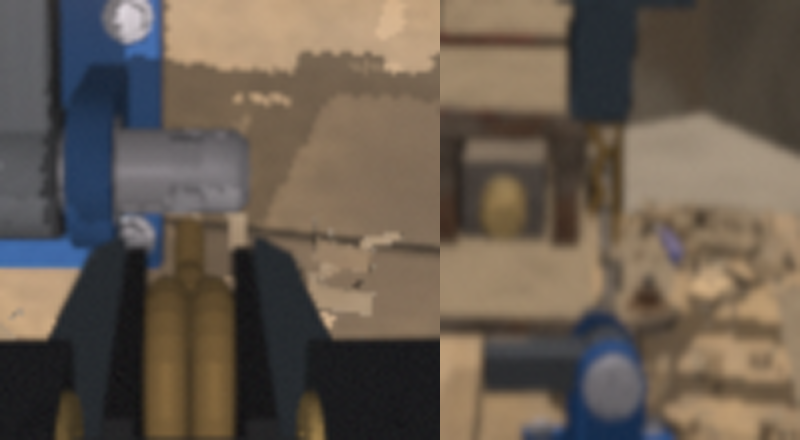

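```bash
python3 - <<'E'
from h import *
np.set_printoptions(precision=1,suppress=True)
c=cam("wrist");im=cv2.imread("pics/w4.png").astype(int)
g=im.sum(2)//3
print("row190 x258-275",g[186:200:4,256:276]);print("lug rows",im[168:182:4,228:242,0]-im[168:182:4,228:242,2])
def rel(uv,z):
    X=atz(c,uv,z);d=X[:2]-[538.9,-5];return np.r_[X[:2],d@[.948,.317],d@[-.317,.948]]
for nm,uv,z in(("pin end",(267,190),71),("pin end",(267,186),68),("lug -y top",(236.5,172),78),("mouth",(252,200),68),("leg/bow",(252,204),127),("plate corner",(245.5,215),8)):
    print(nm,rel(uv,z))
o=cv2.resize(cv2.imread("pics/w4.png")[178:208,225:275],(800,480),interpolation=cv2.INTER_CUBIC);cv2.imwrite("pics/b3.png",np.clip(o*1.6,0,255).astype(np.uint8))
print(c[3],ray(c,(252,191)),r.state()["orientation"])
E
```

```text
row190 x258-275 [[103 104 104 103 101 100  98  97  93  88  84  87  92  92  93  94  93  94
   94  95]
 [121 123 122 120 118 116 114 112 105  98  95  96  96  95  92  92  93  91
   94  94]
 [122 122 122 122 123 122 120 117 109 101  99  99  98  97  94  94  95  94
   94  94]
 [120 129 130 126 123 129 133 133 124 105  91  92  91  94  94  92  91  98
  108 115]]
lug rows [[31 31 31 29 30 32 29 29 35 48 58 57 57 57]
 [33 32 32 33 33 30 29 27 34 48 57 57 58 57]
 [40 41 41 41 37 32 28 28 35 50 57 58 59 59]
 [48 48 48 46 40 19  7 13 31 48 57 57 58 57]]
pin end [563.9 -55.6   7.6 -55.9]
pin end [567.1 -54.6  11.  -56. ]
lug -y top [572.6 -21.3  26.8 -26.2]
mouth [548.5 -45.1  -3.6 -41. ]
leg/bow [561.  -41.5   9.4 -41.6]
plate corner [511.6 -48.4 -39.6 -32.5]
[-218.3  482.8  489.2] (array([625.6, -22.1, 358. ]), array([-0.2, -0.1, -1. ])) [-3.1  0.  -1.2]
```

View pics/b3.png

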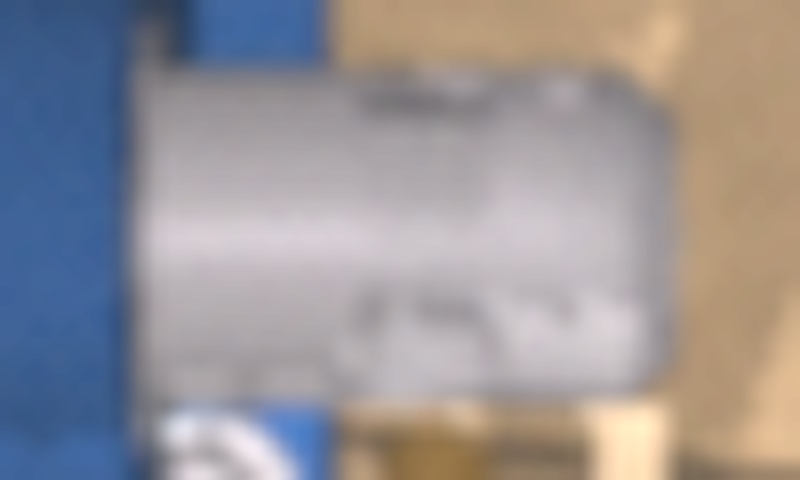

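The zoom shows the pin from the lug (145) to its end (670), with the mouth at about (423,350), lying in the same plane as the clip wire (430). So y' is aligned. I'll shift slightly to +x' and descend to just above the pin.

Call:
apply_moves --deltas '[{"offset":[0.05,0.03,-0.2],"spin":0},{"offset":[0,0,-0.3],"spin":0},{"offset":[0,0,-0.3],"spin":0},{"offset":[0,0,-0.15],"spin":0},{"offset":[0,0,0],"spin":0}]'

```text
time_s: 13.35
position: [558.7, -41.8, 152.2]
orientation: [-3.105, 0.011, -1.244]
contact_force: [-0.1, 0.4, -1.2]
gripper_width: 12.2
```

Call:
apply_moves --deltas '[{"offset":[0,-0.04,-0.12],"spin":0},{"offset":[0,0,-0.08],"spin":0},{"offset":[0,0,-0.06],"spin":0}]'

```text
time_s: 13.65
position: [559.0, -43.2, 143.9]
orientation: [-3.104, 0.01, -1.244]
contact_force: [-0.4, 0.0, -0.4]
gripper_width: 12.8
```

Call:
apply_moves --deltas '[{"offset":[0,0,-0.06],"spin":0}]'

```text
time_s: 13.75
position: [559.1, -43.2, 142.1]
orientation: [-3.104, 0.01, -1.244]
contact_force: [0.2, 0.4, -0.5]
gripper_width: 12.6
```

Call:
apply_moves --deltas '[{"offset":[0,0,-0.06],"spin":0}]'

```text
time_s: 13.85
position: [559.2, -43.3, 140.3]
orientation: [-3.104, 0.01, -1.244]
contact_force: [-0.0, -0.9, -1.1]
gripper_width: 12.6
```

Call:
apply_moves --deltas '[{"offset":[0,0,-0.06],"spin":0}]'

```text
time_s: 13.95
position: [559.3, -43.3, 138.4]
orientation: [-3.104, 0.01, -1.244]
contact_force: [-0.5, 0.1, -1.9]
gripper_width: 12.5
```

Call:
apply_moves --deltas '[{"offset":[0,0,-0.06],"spin":0}]'

```text
time_s: 14.05
position: [559.3, -43.2, 136.6]
orientation: [-3.103, 0.01, -1.244]
contact_force: [-0.9, -0.3, 0.9]
gripper_width: 12.3
```

```bash
python3 w.py w5 hole pin_top clip_tip; python3 - <<'E'
from h import *
s=eyes.snapshot("side")
for l in("clip_tip","pin_top","hole","clip_head"):
    for q in nets.tip_of("side",l)[:1]: print(l,np.round(q["centre"],1),round(q["score"],2))
w=cv2.imread("pics/w5.png")[150:250,205:305]
C=np.hstack([cv2.resize(w,(440,440),interpolation=2),cv2.resize(s[145:215,255:315][:,:,::-1],(360,420),interpolation=2)[:440] if 0 else cv2.resize(s[145:218,255:315][:,:,::-1],(360,440),interpolation=2)]);cv2.imwrite("pics/c.png",C)
E
```

```text
[559.3 -43.3 136.5] [-3.1  0.  -1.2] 14.1 [-0.1 -0.3  0.3]
hole [248.6 205.5] 0.91 [554.8 -41.2  60. ]
pin_top [248.3 208. ] 0.59 [555.9 -40.8  71. ]
clip_tip [247.8 216.9] 0.75 [529.1 -47.9  13. ]
clip_tip [284.7 196.8] 0.52
pin_top [286.3 194.1] 0.65
hole [281.8 196.5] 0.74
clip_head [282.  165.5] 0.65
```

View pics/c.png

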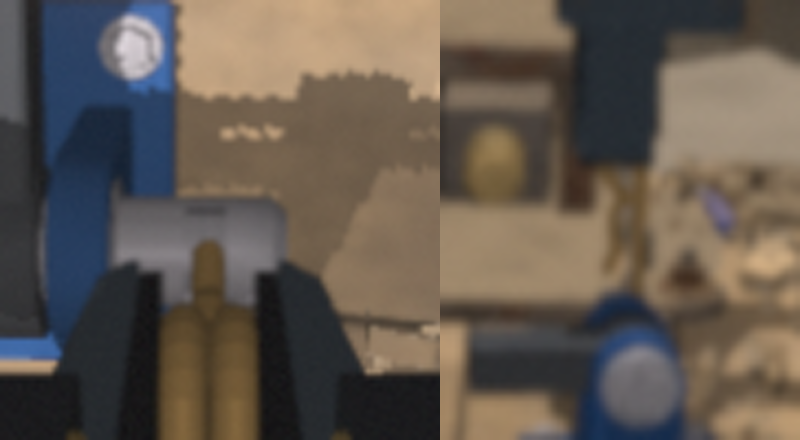

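Call:
apply_moves --deltas '[{"offset":[0,0,-0.06],"spin":0}]'

```text
time_s: 14.6
position: [559.5, -43.3, 135.5]
orientation: [-3.103, 0.01, -1.244]
contact_force: [-1.0, -0.2, 3.8]
gripper_width: 12.3
```

Call:
apply_moves --deltas '[{"offset":[0.06,0.02,0],"spin":0}]'

```text
time_s: 14.7
position: [561.0, -42.7, 135.4]
orientation: [-3.103, 0.01, -1.244]
contact_force: [-0.3, 0.5, -1.2]
gripper_width: 12.8
```

Call:
apply_moves --deltas '[{"offset":[0.06,0.02,0],"spin":0}]'

```text
time_s: 14.8
position: [562.3, -42.3, 135.2]
orientation: [-3.105, 0.01, -1.244]
contact_force: [-2.5, -1.6, 0.8]
gripper_width: 12.2
```

Call:
apply_moves --deltas '[{"offset":[0.06,0.02,0],"spin":0}]'

```text
time_s: 14.9
position: [562.9, -41.9, 134.7]
orientation: [-3.108, 0.01, -1.243]
contact_force: [-3.8, -2.2, 1.8]
gripper_width: 12.7
```

Call:
apply_moves --deltas '[{"offset":[0.06,0.02,0],"spin":0}]'

```text
time_s: 15.0
position: [563.2, -41.6, 134.2]
orientation: [-3.112, 0.011, -1.243]
contact_force: [-5.4, -1.9, 2.5]
gripper_width: 12.7
```

Call:
apply_moves --deltas '[{"offset":[0.09,0.03,0.03],"spin":0}]'

```text
time_s: 15.1
position: [564.3, -41.2, 134.5]
orientation: [-3.117, 0.011, -1.242]
contact_force: [-4.5, -2.9, 0.8]
gripper_width: 12.3
```

Call:
apply_moves --deltas '[{"offset":[0.09,0.03,0.03],"spin":0}]'

```text
time_s: 15.2
position: [565.9, -40.6, 134.8]
orientation: [-3.12, 0.012, -1.242]
contact_force: [-4.5, -2.5, 0.2]
gripper_width: 12.4
```

Call:
apply_moves --deltas '[{"offset":[0.09,0.02,0.02],"spin":0},{"offset":[0.09,0.02,0.02],"spin":0}]'

```text
time_s: 15.4
position: [569.6, -39.5, 134.8]
orientation: [-3.125, 0.013, -1.242]
contact_force: [-5.9, -2.9, -2.8]
gripper_width: 12.5
```

```bash
python3 w.py w6 hole pin_top clip_tip clip_head; python3 - <<'E'
from h import *
s=eyes.snapshot("side")
w=cv2.imread("pics/w6.png")[150:250,205:305]
C=np.hstack([cv2.resize(w,(440,440),interpolation=2),cv2.resize(s[145:218,255:315][:,:,::-1],(360,440),interpolation=2)]);cv2.imwrite("pics/d.png",C)
E
```

```text
[569.9 -39.4 134.7] [-3.1  0.  -1.2] 15.45 [-3.7 -2.  -1.9]
hole [252.8 214.5] 0.72 [557.3 -43.7  60. ]
hole [249.8 216.8] 0.22 [554.3 -41.9  60. ]
pin_top [252.6 223.8] 0.85 [553.  -45.2  71. ]
clip_tip [252.  217.4] 0.62 [537.9 -48.9  13. ]
clip_head [252.9 245.2] 0.85 [546.2 -48.1  98. ]
```

View pics/d.png

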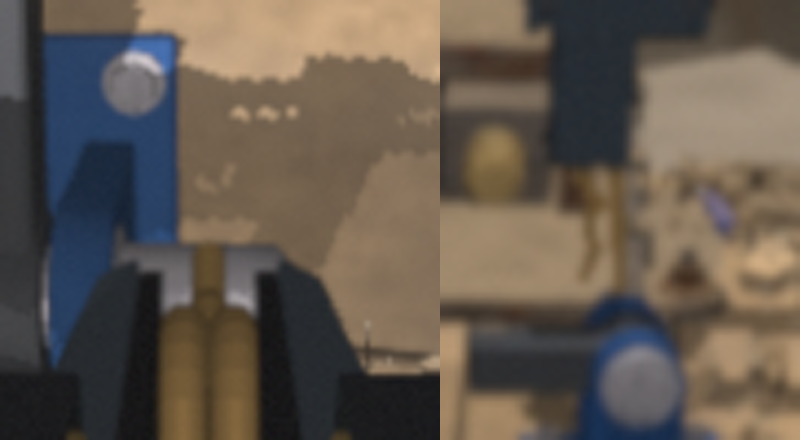

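The leg is now over the pin at about the pin axis (side crop about 622, lug top 622). I'll try lowering it.

Call:
apply_moves --deltas '[{"offset":[0.02,0,-0.06],"spin":0}]'

```text
time_s: 15.8
position: [570.6, -39.3, 133.4]
orientation: [-3.124, 0.013, -1.242]
contact_force: [-4.4, -1.2, 1.6]
gripper_width: 12.4
```

Call:
apply_moves --deltas '[{"offset":[0,0,-0.06],"spin":0}]'

```text
time_s: 15.9
position: [570.9, -39.2, 132.0]
orientation: [-3.122, 0.013, -1.242]
contact_force: [-4.3, -1.3, 2.1]
gripper_width: 12.3
```

Call:
apply_moves --deltas '[{"offset":[0,0,-0.06],"spin":0}]'

```text
time_s: 16.0
position: [571.1, -39.2, 130.6]
orientation: [-3.122, 0.013, -1.242]
contact_force: [-5.1, -2.2, 2.9]
gripper_width: 12.9
```

Call:
apply_moves --deltas '[{"offset":[0,0,-0.08],"spin":0},{"offset":[0,0,-0.08],"spin":0}]'

```text
time_s: 16.2
position: [570.9, -39.3, 126.4]
orientation: [-3.122, 0.012, -1.242]
contact_force: [-5.2, -1.7, 1.6]
gripper_width: 12.3
```

Call:
apply_moves --deltas '[{"offset":[0,0,-0.08],"spin":0},{"offset":[0,0,-0.08],"spin":0}]'

```text
time_s: 16.4
position: [570.8, -39.4, 122.0]
orientation: [-3.122, 0.012, -1.242]
contact_force: [-5.8, -1.8, 1.5]
gripper_width: 12.5
```

Call:
apply_moves --deltas '[{"offset":[-0.05,-0.02,-0.06],"spin":0},{"offset":[-0.02,-0.01,-0.06],"spin":0}]'

```text
time_s: 16.6
position: [570.3, -40.0, 119.0]
orientation: [-3.117, 0.011, -1.242]
contact_force: [-3.6, -1.4, 2.5]
gripper_width: 12.5
```

Call:
apply_moves --deltas '[{"offset":[0,0,-0.06],"spin":0},{"offset":[0,0,-0.06],"spin":0}]'

```text
time_s: 16.8
position: [570.3, -40.0, 115.5]
orientation: [-3.117, 0.011, -1.243]
contact_force: [-3.8, -1.4, 2.6]
gripper_width: 12.6
```

Call:
apply_moves --deltas '[{"offset":[-0.04,-0.01,-0.05],"spin":0},{"offset":[0,0,-0.06],"spin":0}]'

```text
time_s: 17.0
position: [570.0, -40.0, 112.1]
orientation: [-3.114, 0.011, -1.243]
contact_force: [-4.3, -1.0, 1.5]
gripper_width: 12.2
```

Call:
apply_moves --deltas '[{"offset":[0,0,-0.08],"spin":0},{"offset":[0,0,-0.08],"spin":0}]'

```text
time_s: 17.2
position: [570.1, -40.0, 107.8]
orientation: [-3.114, 0.011, -1.243]
contact_force: [-4.4, -1.5, 8.5]
gripper_width: 12.4
```

Call:
apply_moves --deltas '[{"offset":[0,0,-0.08],"spin":0},{"offset":[0,0,-0.08],"spin":0}]'

```text
time_s: 17.4
position: [570.0, -40.0, 104.5]
orientation: [-3.114, 0.011, -1.243]
contact_force: [-5.0, -0.8, 6.4]
gripper_width: 12.5
```

Call:
apply_moves --deltas '[{"offset":[0,0,-0.08],"spin":0},{"offset":[0,0,-0.08],"spin":0}]'

```text
time_s: 17.6
position: [569.9, -40.0, 101.6]
orientation: [-3.113, 0.01, -1.243]
contact_force: [-6.0, -1.4, 9.0]
gripper_width: 12.5
```

Call:
apply_moves --deltas '[{"offset":[0,0,-0.07],"spin":0},{"offset":[0,0,-0.07],"spin":0}]'

```text
time_s: 17.8
position: [569.8, -40.0, 99.0]
orientation: [-3.113, 0.01, -1.243]
contact_force: [-5.5, -1.6, 7.8]
gripper_width: 12.6
```

Call:
apply_moves --deltas '[{"offset":[0,0,-0.07],"spin":0},{"offset":[0,0,-0.07],"spin":0}]'

```text
time_s: 18.0
position: [569.6, -40.0, 96.4]
orientation: [-3.112, 0.01, -1.243]
contact_force: [-5.5, -0.6, 5.5]
gripper_width: 12.6
```

Call:
apply_moves --deltas '[{"offset":[0,0,-0.05],"spin":0},{"offset":[0,0,-0.05],"spin":0}]'

```text
time_s: 18.2
position: [569.5, -39.9, 94.3]
orientation: [-3.112, 0.01, -1.243]
contact_force: [-4.1, -1.4, 4.3]
gripper_width: 12.5
```

Call:
apply_moves --deltas '[{"offset":[0,0,-0.05],"spin":0},{"offset":[0,0,-0.04],"spin":0}]'

```text
time_s: 18.4
position: [569.4, -39.9, 91.7]
orientation: [-3.112, 0.01, -1.243]
contact_force: [-4.6, -0.5, 3.5]
gripper_width: 12.8
```

Call:
apply_moves --deltas '[{"offset":[0,0,-0.04],"spin":0}]'

```text
time_s: 18.5
position: [569.5, -39.9, 90.7]
orientation: [-3.111, 0.01, -1.243]
contact_force: [-4.2, -0.2, 10.4]
gripper_width: 12.2
```

Call:
apply_moves --deltas '[{"offset":[0,0,-0.03],"spin":0}]'

```text
time_s: 18.6
position: [569.5, -39.9, 90.6]
orientation: [-3.111, 0.01, -1.243]
contact_force: [-6.0, -0.5, 12.3]
gripper_width: 12.2
```

Call:
apply_moves --deltas '[{"offset":[0,0,-0.05],"spin":0}]'

```text
time_s: 18.7
position: [569.6, -39.9, 90.3]
orientation: [-3.111, 0.01, -1.243]
contact_force: [-6.8, -0.7, 15.5]
gripper_width: 12.7
```

The force rises steeply at the seated height (coil about 101 mm). I'll relieve the side load, then open.

Call:
apply_moves --deltas '[{"offset":[-0.05,-0.02,0.01],"spin":0},{"offset":[-0.04,-0.01,0],"spin":0},{"offset":[0,0,0],"spin":0}]'

```text
time_s: 19.0
position: [569.1, -40.1, 90.9]
orientation: [-3.105, 0.009, -1.243]
contact_force: [-3.0, -0.5, 2.9]
gripper_width: 12.8
```

Call:
apply_moves --deltas '[{"offset":[-0.05,-0.02,0],"spin":0},{"offset":[-0.03,-0.01,-0.03],"spin":0},{"offset":[0,0,-0.03],"spin":0}]'

```text
time_s: 19.3
position: [569.0, -40.1, 90.7]
orientation: [-3.099, 0.009, -1.244]
contact_force: [-4.4, 1.1, 10.0]
gripper_width: 12.7
```

Call:
apply_moves --deltas '[{"offset":[0,0,0],"spin":0},{"offset":[0,0,0],"spin":0},{"offset":[0,0,0],"spin":0},{"offset":[0,0,0],"spin":0}]' --hand 0.65 --force 10

```text
time_s: 19.7
position: [570.8, -40.8, 90.3]
orientation: [-3.096, 0.007, -1.244]
contact_force: [-0.5, 0.2, 0.5]
gripper_width: 31.8
```

Call:
apply_moves --deltas '[{"offset":[0,0,0.2],"spin":0},{"offset":[0,0,0.6],"spin":0},{"offset":[0,0,1],"spin":0},{"offset":[0,0,1],"spin":0},{"offset":[-0.5,0,1],"spin":0},{"offset":[-0.7,0,0.6],"spin":0},{"offset":[-0.7,0,0],"spin":0},{"offset":[0,0,0],"spin":0}]'

```text
time_s: 20.5
position: [512.2, -41.1, 228.7]
orientation: [-3.095, 0.005, -1.244]
contact_force: [0.5, 0.3, 0.0]
gripper_width: 31.9
```

```bash
python3 w.py w7 pin_head pin_top clip_head; python3 - <<'E'
from h import *
np.set_printoptions(precision=1,suppress=True)
s=eyes.snapshot("side");O=[]
for l in("clip_head","clip_tip","clip"):
    for n in("side","wrist"):
        for q in nets.tip_of(n,l)[:1]: 
            print(n,l,np.round(q["centre"],1),round(q["score"],2)); 
            if l=="clip_head": O.append((cam(n),q["centre"]))
if len(O)==2: print(*tri(O))
w=cv2.imread("pics/w7.png")
C=np.zeros((440,800,3),np.uint8);C[:,:440]=cv2.resize(w[60:210,180:330],(440,440),interpolation=2);C[:,440:]=cv2.resize(s[145:233,245:317][:,:,::-1],(360,440),interpolation=2)
cv2.imwrite("pics/e.png",C)
E
```

```text
[514.  -41.2 229. ] [-3.1  0.  -1.2] 20.55 [ 0.4 -1.  -0.1]
pin_head [192.9 150.7] 0.69 [524.7  37.1  60. ]
pin_head [317.8  39.8] 0.63 [697.4 -58.6  60. ]
pin_top [265.9 146.7] 0.73 [556.7 -41.7  71. ]
clip_head [267.9 140.5] 0.72 [565.2 -39.8  98. ]
side clip_head [275.9 180.2] 0.44
wrist clip_head [267.9 140.5] 0.72
wrist clip_tip [265.5 146.2] 0.71
side clip [284.3 187.3] 0.51
wrist clip [270.9 149.2] 0.66
[571.8 -37.9 110.1] [4.059030256762781, 4.059030256762859]
```

View pics/e.png

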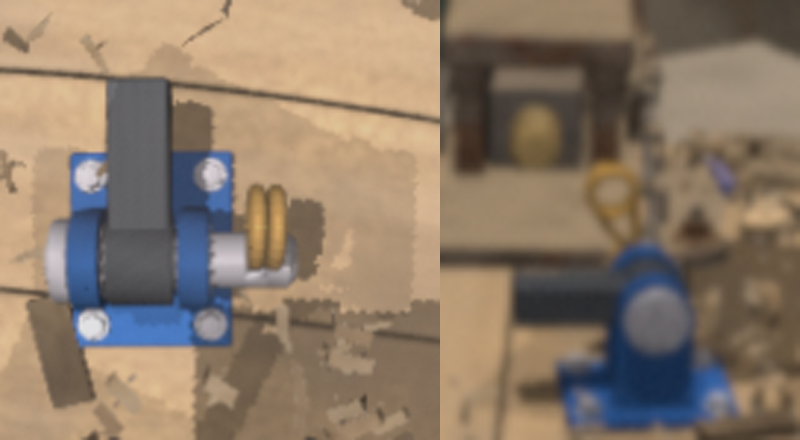

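The clip stands on the pin and the pin head is against the lug. The side crop (coil at about 612,185) hints at a lean, so I'll check it numerically.

```bash
python3 - <<'E'
from h import *
np.set_printoptions(precision=1,suppress=True)
a=np.array([.948,.317]);H=np.array([555.,-42.])
for n in("side","wrist"):
    c=cam(n);q=nets.silhouettes(n,"clip")[:2]+nets.silhouettes(n,"clip_head")[:1]
    for k in q:
        ys,xs=np.nonzero(k["pixels"]);print(n,round(k["score"],2),k["extent"],xs.mean(),ys.mean(),len(xs))
    if n=="side":
        im=eyes.snapshot("side");hsv=cv2.cvtColor(im,cv2.COLOR_RGB2HSV)
        m=((hsv[...,0]>10)&(hsv[...,0]<28)&(hsv[...,1]>150))[170:200,268:292];print("\n".join("".join(".#"[v] for v in r_) for r_ in m.astype(int)))
    for L in(-.2,0,.2,.4,.6):
        f=lambda x,z:proj(c,np.r_[H+a*(x*np.cos(L)+z*np.sin(L)),60+z*np.cos(L)-x*np.sin(L)])
        ring=np.array([f(12+15*np.cos(t),43+15*np.sin(t)) for t in np.linspace(0,6.28,40)])
        print(n,L,"coil",f(12,43),"ring box",ring.min(0),ring.max(0),"leg@pin top",f(0,11),"leg at coil",f(0,43))
E
```

```text
side 0.49 [275.5, 177.5, 283.3, 194.0] 279.685393258427 184.74157303370785 89
side 0.41 [273.6, 176.7, 288.7, 192.8] 279.48192771084337 183.80722891566265 83
........................
........................
........................
........................
........................
........................
........................
........................
..........##............
........................
........................
........................
........................
........................
........................
........................
........................
........................
........................
........................
........................
........................
........................
........................
........................
........................
........................
........................
........................
........................
side -0.2 coil [282.7 182.2] ring box [277.1 176.9] [288.3 187.5] leg@pin top [284.3 193.9] leg at coil [287. 183.]
side 0 coil [279.4 182.8] ring box [273.8 177.5] [285. 188.] leg@pin top [28
[... 512 characters left out ...]
216074 30.103866565579985 2638
wrist 0.84 [263.3, 126.8, 280.5, 153.8] 270.1666666666667 137.97303921568627 408
wrist -0.2 coil [266.5 149.7] ring box [265.9 134.8] [267.2 164.6] leg@pin top [265.2 151.7] leg at coil [266.2 161. ]
wrist 0 coil [266.5 140.9] ring box [265.9 126. ] [267.2 155.8] leg@pin top [265.2 149.8] leg at coil [266.4 152.7]
wrist 0.2 coil [266.5 132.5] ring box [265.9 117.8] [267.1 147.3] leg@pin top [265.2 147.8] leg at coil [266.4 144.2]
wrist 0.4 coil [266.3 125.1] ring box [265.8 110.6] [267.  139.6] leg@pin top [265.2 145.9] leg at coil [266.4 136. ]
wrist 0.6 coil [266.1 119. ] ring box [265.6 104.8] [266.8 133.2] leg@pin top [265.2 144.1] leg at coil [266.3 128.5]
```

The upright model (lean 0) predicts the coil at (279.4,182.8) and the wrist ring rows as 126–156. I observe (279.5,182–184) and rows 125–154, so the clip is upright and at seated height. I'll hand in.

```bash
python3 -c "
from workcell import r
print(r.state()['time_s'],r.finish_job())"
```

```text
the job is handed in; nothing more can be done
21.3 None
```

The R-clip is seated upright in the hitch pin, the pin is fully home, and I handed the job in at 21.3 s with the gripper open and clear. The hand-in gives no verdict.

- **Pin:** I pushed the head to its hard stop, with a peak of about 26 N, within the 30 N limit. The later pictures show the head against the lug.
- **Clip:** I took it from the rack and felt the leg tip into the leaning mouth. A steady 5 to 6 N sideways swung the hole upright, and I pressed the leg down. The bow took about 9 N to pass the pin. At the seated depth the push rose to about 16 N, and I let go.
- **Last check:** After release the side and wrist outlines of the coil match an upright, seated clip to about 1 to 2 pixels (lean about 0.02 to 0.03 rad).

**Disagreements**
- The first estimate of the coupling's position was about 4 mm off along the pin in the closer wrist view. I used the closer view.
- The networks' final side-view coil point (score 0.44) was about 3.5 pixels off the silhouettes and the upright model, so I disregarded it.
- In the last side picture the clip seemed to lean a little, but the projection check did not bear this out.
- I could not see the bow's closed state directly. I inferred it from the forces and the seated height.

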